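# Shim a rocking stirrer

## Task

The magnetic stirrer leans and rocks because the foot at its front left corner has lost its pad. Push the shim wedge along the worktop, thin end first, under that foot until the foot stands on the wedge's flat part and the stirrer is level; then press down with the fingertips on the top of the stirrer's diagonally opposite corner (far right) to check that it no longer rocks, and withdraw. Only push and press: do not pick anything up, do not shove the stirrer away from its place, and leave the other things alone.

Things in the scene. Friction and masses are not known exactly. Their poses are not given: they have to be found in the camera images.
- stirrer: magnetic stirrer, loose, 2.4 kg: white housing 170 (x) x 200 (y) mm, underside at z = 20, top at 62 mm, with a round plate 120 mm across, 4 mm high, mid-top; domed feet at x +-62, y +-78 mm. Origin: under the middle, level with the bottoms of the good feet; x to its back (away from the robot), y left, z up. Leans about 0.06 rad down on its short foot until that is shimmed by 6 mm
- short_foot (a point): lowest point of the short foot (bare metal dome, its pad missing, 6 mm shorter than the three others) at the stirrer's front left corner, (-62, 78, 6) mm in the stirrer's frame, 22 mm inside its left side; its axes are the stirrer's
- far_corner (a point): point on the flat top of the stirrer's housing at the far right corner, diagonally opposite the short foot, (68, -82, 62) mm in the stirrer's frame; here to press
- wedge: white plastic shim, loose, 70 g, 120 x 44 mm, left of the stirrer, thin end towards it. Origin: middle of its underside; x along it to the thin end, z up. From the thin end (x +60 mm, 1.5 mm thick) a ramp rises to x +15, then a flat part 6 mm thick to x -35, then a heel block 30 mm high. Fully in, the heel meets the stirrer's side, the foot at x -13. Wedging takes up to about 20 N
- heel_back (a point): middle of the back face of the wedge's heel block, (-60, 0, 15) mm in the wedge's frame, the flat face (44 mm wide, 30 mm high) to push on; axes as the wedge's
- amber: amber bottle with a blue cap, 56 mm across, 109 mm high, loose, right of the stirrer in front; bystander. Origin: middle of its underside
- stopper: red rubber stopper, 28 mm across, 27 mm high, loose, in front of the stirrer; bystander. Origin: middle of its underside
- flask: conical flask, 63 mm across, 105 mm high, loose, behind the stirrer; bystander. Origin: middle of its underside
- reagent_bottle: white bottle with a blue cap, 62 mm across, 137 mm high, loose, behind the stirrer; bystander. Origin: middle of its underside
Not all that is in view belongs to the job. Of the things shaped like the wedge, the white one is meant.

How it is judged:
On the way, in this order (a step that is already met when the one before it is completed fails the run):
1. the short foot stands on the flat part of the wedge and the stirrer is level (x of short_foot in the frame of wedge between -0.033 and 0.013 m and y of short_foot in the frame of wedge between -0.02 and 0.02 m and angle between stirrer's own z axis and vertical below 0.014 rad and contact force between stirrer and wedge above 0.5 N), for 0.2 s.
2. the fingers press down on the far right corner of the stirrer, which stays level (contact force between the fingers and stirrer above 2 N and x of the grasp point in the frame of stirrer above 0 m and y of the grasp point in the frame of stirrer below 0 m and z of the grasp point in the frame of stirrer above 0.06 m and angle between stirrer's own z axis and vertical below 0.014 rad), for 0.1 s.
At the end, for the whole second after the job is handed in: The short foot's lowest point lies over the wedge's flat part (wedge x from -33 to +13 mm, within 20 mm of its middle line), the wedge carries the foot (over 0.5 N), the stirrer is level within 0.014 rad, and stirrer and wedge are at rest (all of step 1 and linear speed of each of stirrer, wedge below 0.01 m/s); the robot touches nothing.
It fails at once if the wedge was lifted or tipped (height (world z) of wedge above 0.012 m or angle between wedge's own z axis and vertical above 0.35 rad).
It fails at once if the stirrer was lifted or tipped (height (world z) of stirrer above 0.02 m or angle between stirrer's own z axis and vertical above 0.13 rad).
It fails at once if the stirrer was shoved more than 40 mm from its place (distance of stirrer from where it was at the start of the episode above 0.04 m).
It fails at once if a bystander was disturbed (distance of any of amber, stopper, flask, reagent_bottle from where it was at the start of the episode above 0.02 m or angle between any of amber, stopper, flask, reagent_bottle's own z axis and vertical above 0.3 rad).
It also fails if it takes over 58 s, if anything falls off the work surface, if the arm or the gripper's body presses on something with over 40 N, if the wrist force passes 120 N, or if a joint passes its speed limit or range.

## Robot

A 7-joint arm with a two-finger parallel gripper is mounted at the origin on a cart in front of the work surface, level with it; the furniture and walls round the work are solid. World frame = base frame: x ahead of the robot, y to its left, z up, the work surface at z = 0. Lengths are in m, angles in rad, forces in N, time in s.
With the tool pointing down it reaches from about 0.4 to 0.9 m from the base axis. Payload 5.5 kg.
Tool frame: the origin (TCP) lies midway between the tips of the shut fingers; the grasp point (between the pads) lies 19 mm behind it (manip.grip_depth is the distance from the TCP to the grasp point, in m); z points along the fingers, x is the direction in which the jaws open and shut, and the axes are right-handed (so a half turn about z gives the same grasp; the last joint's range is limited). The gripper opens to 92 mm and grips with 3 to 60 N. Pads are 19 mm wide; open, the fingers measure 130 mm over their backs; the gripper's body (75 mm by 190 mm) begins 47 mm behind the grasp point.
Start: joints at [-1.03, 0.501, -0.427, 1.55, 0.221, 1.138, -0.21], TCP at [0.178, 0.625, 0.227] pointing down, gripper open.
Joint ranges: [-2.88, 2.88], [-0.31, 2.03], [-1.54, 1.56], [0.2, 2.42], [-1.41, 4.55], [0.19, 2.02], [-2.57, 2.57]. Speed limits (rad/s): [2.57, 2.57, 3.14, 3.14, 3.14, 3.14, 3.14].

## Interface

Orientations are given as a unit quaternion [x, y, z, w].
In Python, from bench import manip, effector, viewer gives the robot as it stands. Calls block until the motion is done:
- manip.move_pose(position, orientation): joint-space move of the TCP to a pose.
- manip.servo_line(position, ori=None, vel=0.15): straight line of the TCP; ori=None keeps the orientation; vel is the mean speed in m/s.
- manip.movej(angles): joint-space move.
- effector.open_jaws() and effector.close(f_grip=None): open the fingers fully, or close them until they stop; f_grip is the grip in N (None keeps the last).
- manip.sleep(seconds).
- manip.solve_ik(position, orientation): joint angles nearest the present ones, or None.
- viewer.get_image(name): name is "side" or "top" or "wrist"; returns the picture (420x560x3 uint8, red, green, blue); there is no depth.
- viewer.get_calibration(name): a dict with "vfov" (degrees; the focal length in pixels is half the picture's height over the tangent of half this angle, whatever the lens; pixels are square), "cx", "cy" (the principal point, pixels), "eye" and "attitude" of the camera in the world. Camera axes: x right, y down, z forward; pixel columns grow to the right and rows downward; lengths in m; the calibration is good to about 2 mm. A picture is of the moment at which its call begins: read the wrist's pose just before it. get_calibration takes no time and is no camera call; for the wrist camera it gives the pose at the moment of the call.
A pose or a line that the arm cannot do raises manip.PlanningError and nothing moves.
- manip.hand_in(): hands the job in, once; it reports no verdict.
Readings, each from a call of its own:
- manip.current_clock(): time.
- manip.current_q(): joint angles.
- manip.current_joint_velocities(): joint speeds.
- manip.current_tau(): joint torques, N m.
- manip.current_tool_pos(): TCP position.
- manip.current_tcp_rot(): TCP orientation.
- manip.current_force(): force on the tool from outside, world axes, zero at the start.
- manip.current_wrist_torque(): the same for the moment, N m.
- manip.current_finger_gap(): finger opening in m.
Only numpy, scipy, OpenCV 4.12 (cv2) and the standard library are available. Lean on these libraries where they do the work, as an engineer would, in place of code of your own. Each camera call takes 0.05 s, during which the arm holds its last target.

## Working session

There is one attempt and no reset: what is moved stays moved. The work goes in short steps, each a Python script; the robot and the scene stay as the last script left them, time stands still between calls to the robot, and variables do not carry over. Pictures are saved under pics/ and viewed, and the job is handed in when it is done.

```bash
ls; mkdir -p pics; python3 - <<'E'
from bench import manip, effector, viewer
import cv2
for n in ["side","top","wrist"]:
    c=viewer.get_calibration(n); print(n,c)
    im=viewer.get_image(n); cv2.imwrite(f"pics/{n}0.png",im[:,:,::-1])
print(manip.current_clock(),manip.current_tool_pos(),manip.current_tcp_rot(),manip.current_force())
E
```

```text
pics
side {'vfov': 50.009404555661185, 'cx': 274.7031586090062, 'cy': 208.954940961188, 'eye': array([ 0.22916441, -0.67724588,  0.65576266]), 'attitude': array([ 0.85900521, -0.16763791,  0.08773794, -0.47572011])}
top {'vfov': 46.012168862956734, 'cx': 273.00037446788446, 'cy': 209.18578095382364, 'eye': array([0.27870203, 0.12796754, 1.47736761]), 'attitude': array([ 0.71695636, -0.68953408,  0.07048135, -0.07448964])}
wrist {'vfov': 67.3794722337457, 'cx': 279.8226624943836, 'cy': 209.16324532037575, 'eye': array([0.1027535 , 0.64697405, 0.38297649]), 'attitude': array([0.78971861, 0.59562218, 0.08798069, 0.1176356 ])}
0.15 [0.17816339 0.62456061 0.225945  ] [ 7.98188665e-01  6.02407095e-01 -5.97660953e-04  4.34362202e-04] [-0.45528339 -0.50313616  0.10970283]
```

View pics/top0.png

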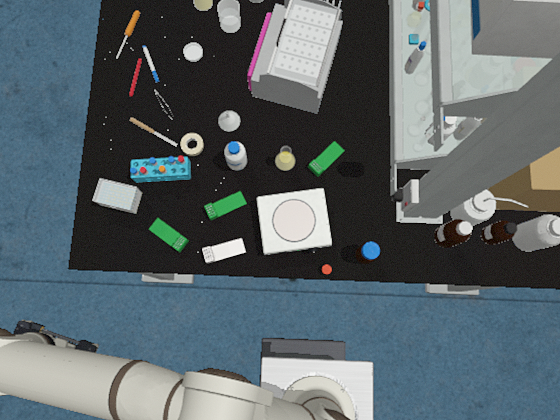

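View pics/side0.png

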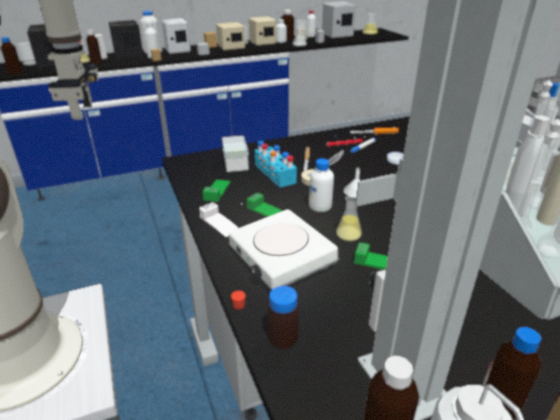

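View pics/wrist0.png

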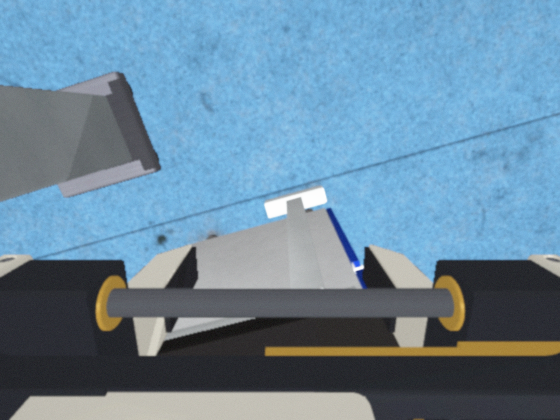

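The white wedge is at about (224,250) in the top view. The similar shapes at (225,205), (168,234) and (327,158) are green, so they are decoys. I'll confirm with an enlarged crop and measure it.

```bash
cat > h.py <<'E'
import numpy as np, cv2
from scipy.spatial.transform import Rotation as R
def ray(cal,uv,H=420):
    f=H/2/np.tan(np.radians(cal['vfov']/2))
    uv=np.atleast_2d(np.asarray(uv,float))
    d=np.c_[(uv[:,0]-cal['cx'])/f,(uv[:,1]-cal['cy'])/f,np.ones(len(uv))]
    return R.from_quat(cal['attitude']).apply(d)
def onplane(cal,uv,z):
    d=ray(cal,uv); e=np.asarray(cal['eye']); return e+d*((z-e[2])/d[:,2])[:,None]
def proj(cal,p,H=420):
    f=H/2/np.tan(np.radians(cal['vfov']/2))
    c=R.from_quat(cal['attitude']).inv().apply(np.atleast_2d(p)-cal['eye'])
    return np.c_[c[:,0]/c[:,2]*f+cal['cx'],c[:,1]/c[:,2]*f+cal['cy']]
E
python3 - <<'E'
from h import *
from bench import viewer
for n in ("top","side"):
    c=viewer.get_calibration(n); im=cv2.imread(f"pics/{n}0.png")
    m=cv2.inRange(cv2.cvtColor(im,cv2.COLOR_BGR2HSV),(0,0,120),(180,60,255))
    cs,_=cv2.findContours(m,cv2.RETR_EXTERNAL,cv2.CHAIN_APPROX_NONE)
    for k in cs:
        a=cv2.contourArea(k);x,y,w,h=cv2.boundingRect(k)
        if a>200 and ((n=="top" and 190<x<340 and y>180 and y<260) or (n=="side" and 190<x<340 and 190<y<300)):
            r=cv2.minAreaRect(k); b=cv2.boxPoints(r); ap=cv2.approxPolyDP(k,3,True)[:,0]
            print(n,a,(x,y,w,h),r,'\n',ap.tolist())
            print(np.round(onplane(c,b,0.005 if a<2000 else .06),4).tolist())
im=cv2.imread("pics/top0.png")[170:280,190:350]; cv2.imwrite("pics/topc.png",cv2.resize(im,None,fx=5,fy=5,interpolation=cv2.INTER_CUBIC))
im=cv2.imread("pics/side0.png")[170:310,180:350]; cv2.imwrite("pics/sidec.png",cv2.resize(im,None,fx=4,fy=4,interpolation=cv2.INTER_CUBIC))
E
```

```text
top 607.0 (202, 238, 44, 25) ((223.558837890625, 250.23532104492188), (16.24988555908203, 42.20119857788086), 75.96376037597656) 
 [[242, 239], [202, 248], [205, 261], [245, 252]]
[[0.4599, 0.3529, 0.005], [0.4955, 0.232, 0.005], [0.4485, 0.2178, 0.005], [0.4133, 0.3379, 0.005]]
top 3900.5 (257, 188, 75, 67) ((293.70947265625, 220.85008239746094), (59.13814926147461, 69.31590270996094), 82.303955078125) 
 [[323, 188], [257, 197], [265, 254], [331, 244]]
[[0.6108, 0.1952, 0.06], [0.6468, -0.0063, 0.06], [0.4735, -0.0323, 0.06], [0.439, 0.1644, 0.06]]
side 5656.5 (199, 202, 139, 87) ((269.49981689453125, 232.0209503173828), (133.24928283691406, 76.47444915771484), 45.40066146850586) 
 [[199, 208], [200, 216], [228, 236], [249, 264], [259, 266], [271, 288], [337, 259], [336, 245], [289, 209], [238, 227], [213, 202]]
[[0.3915, 0.2697, 0.06], [0.6158, 0.5058, 0.06], [0.6476, -0.0156, 0.06], [0.4754, -0.1194, 0.06]]
```

View pics/topc.png

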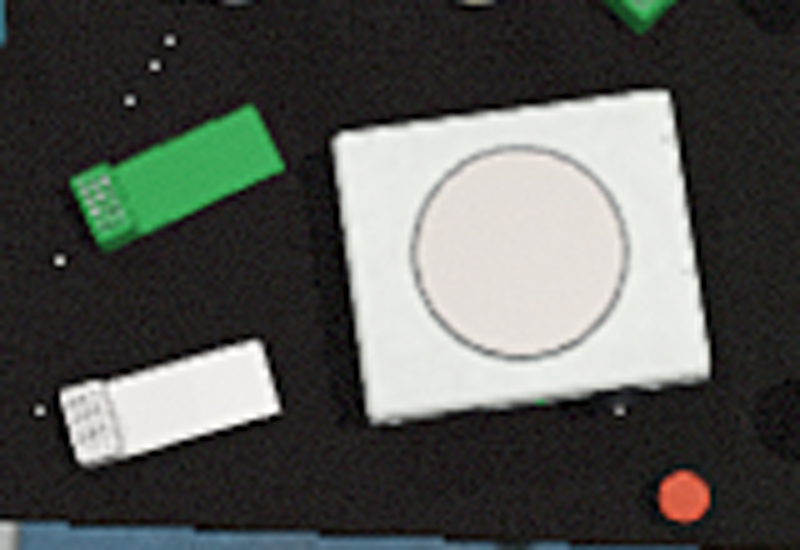

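View pics/sidec.png

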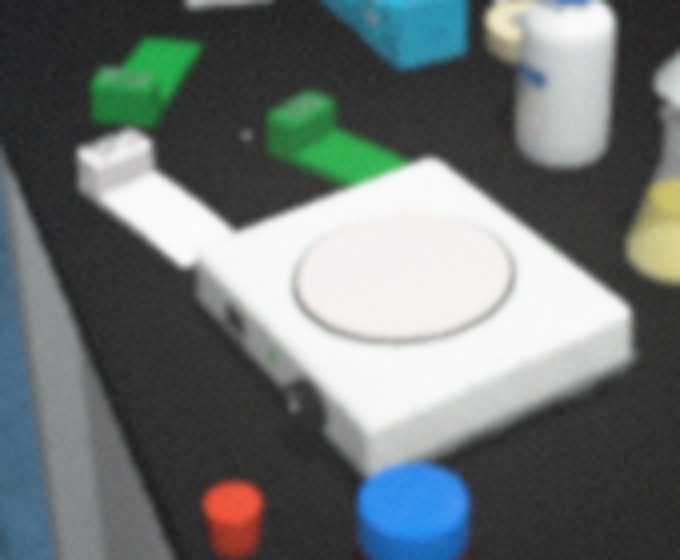

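The enlarged crop confirms it. The wedge is white, with its heel on the left at top-view pixel (208,254), its thin end at (244,246), and it lies left of the stirrer. I'll take a closer wrist view for accuracy.

```bash
cat >> h.py <<'E'
def down(a):
    x=np.array([np.cos(a),np.sin(a),0]); z=np.array([0,0,-1.]); y=np.cross(z,x)
    return R.from_matrix(np.c_[x,y,z]).as_quat()
E
python3 - <<'E'
from h import *
from bench import manip, effector, viewer
effector.close(10)
manip.move_pose([0.55,0.22,0.26],down(1.744))
c=viewer.get_calibration("wrist"); im=viewer.get_image("wrist"); np.save("w1.npy",c)
cv2.imwrite("pics/w1.png",im[:,:,::-1]); print(c,manip.current_clock(),manip.current_tool_pos(),manip.current_q())
E
```

```text
{'vfov': 67.3794722337457, 'cx': 279.8226624943836, 'cy': 209.16324532037575, 'eye': array([0.47219608, 0.20833109, 0.41720202]), 'attitude': array([0.63597432, 0.75758595, 0.11290532, 0.09408816])} 3.6167 [0.54939673 0.22150093 0.25997398] [-0.17759407  0.35235478 -0.31911131  1.66744072  0.11870885  1.14089417
  1.21819167]
```

View pics/w1.png

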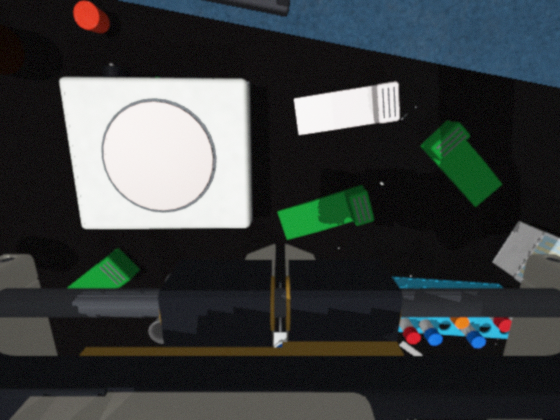

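```bash
python3 - <<'E'
from h import *
c=np.load("w1.npy",allow_pickle=True).item(); im=cv2.imread("pics/w1.png")
m=cv2.inRange(cv2.cvtColor(im,cv2.COLOR_BGR2HSV),(0,0,110),(180,50,255))
cs,_=cv2.findContours(m[:250],cv2.RETR_EXTERNAL,cv2.CHAIN_APPROX_NONE)
for k in cs:
    if cv2.contourArea(k)>2000:
        ap=cv2.approxPolyDP(k,4,True)[:,0]; w=cv2.contourArea(k)<8000
        print(ap.tolist()); print(np.round(onplane(c,ap,.003 if w else .060),4).tolist())
cv2.imwrite("pics/w1c.png",cv2.resize(im[60:240,50:420],None,fx=2.1,fy=2.1,interpolation=cv2.INTER_CUBIC))
t=np.load("w1.npy",allow_pickle=True).item()
E
```

```text
[[398, 83], [294, 98], [298, 134], [397, 120]]
[[0.4119, 0.3452, 0.003], [0.451, 0.2229, 0.003], [0.4929, 0.2361, 0.003], [0.4542, 0.3562, 0.003]]
[[60, 78], [82, 227], [248, 226], [247, 82]]
[[0.4771, -0.0251, 0.06], [0.6424, -0.0034, 0.06], [0.6065, 0.1934, 0.06], [0.4469, 0.1691, 0.06]]
```

View pics/w1c.png

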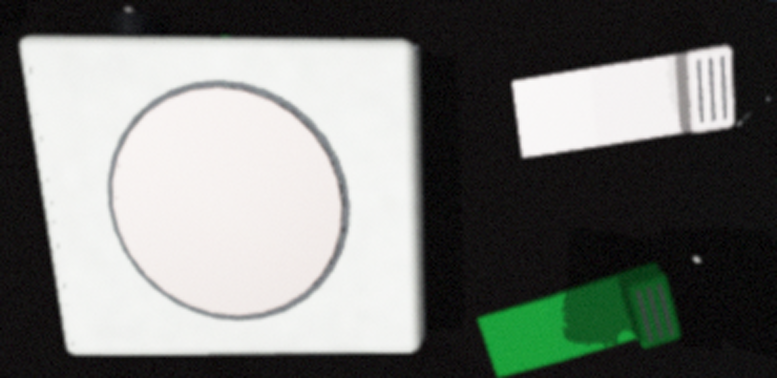

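```bash
cat > plan.py <<'E'
import numpy as np
foot=np.array([.473,.148]); u=np.array([np.cos(-1.411),np.sin(-1.411)]); n=np.array([-u[1],u[0]])
C=foot-.140*u   # target wedge centre before push
E
python3 - <<'E'
from h import *; from plan import *
from bench import manip, effector, viewer
a=np.arctan2(-u[1],-u[0]); q=down(a)
p=C-.015*u
s=p+.052*n; e=p+(.022+.0095-.004)*n
print(C,s,e)
manip.move_pose([*s,.08],q)
manip.servo_line([*s,.003],vel=.08)
f0=manip.current_force()
print(manip.current_tool_pos(),f0)
manip.servo_line([*e,.003],vel=.04)
print(manip.current_tool_pos(),manip.current_force()-f0)
manip.servo_line([*s,.003],vel=.08)
manip.servo_line([*s,.08],vel=.15)
manip.move_pose([0.55,0.22,0.26],down(1.744))
c=viewer.get_calibration("wrist"); im=viewer.get_image("wrist"); np.save("w2.npy",c)
cv2.imwrite("pics/w2.png",im[:,:,::-1]); print(manip.current_clock())
im=im[:,:,::-1].copy()
m=cv2.inRange(cv2.cvtColor(im,cv2.COLOR_BGR2HSV),(0,0,110),(180,50,255))
cs,_=cv2.findContours(m[:250],cv2.RETR_EXTERNAL,cv2.CHAIN_APPROX_NONE)
for k in cs:
    if cv2.contourArea(k)>2000:
        ap=cv2.approxPolyDP(k,4,True)[:,0]; w=cv2.contourArea(k)<8000
        print(ap.tolist()); print(np.round(onplane(c,ap,.001 if w else .060),4).tolist())
E
```

```text
[0.4507236  0.28621636] [0.49967435 0.30929935] [0.47548649 0.30540098]
[0.50004305 0.30962916 0.0034614 ] [ 0.23480699 -0.46276057  0.83132967]
[0.47559339 0.30548638 0.00309446] [ 0.06089338  0.28376589 -1.36135687]
8.35
[[60, 80], [82, 229], [249, 227], [248, 84]]
[[0.4774, -0.0253, 0.06], [0.6424, -0.0036, 0.06], [0.6053, 0.1936, 0.06], [0.4473, 0.1694, 0.06]]
[[401, 79], [296, 92], [299, 128], [400, 116]]
[[0.4053, 0.3464, 0.001], [0.4421, 0.2228, 0.001], [0.4838, 0.2347, 0.001], [0.4474, 0.3574, 0.001]]
```

View pics/w2.png

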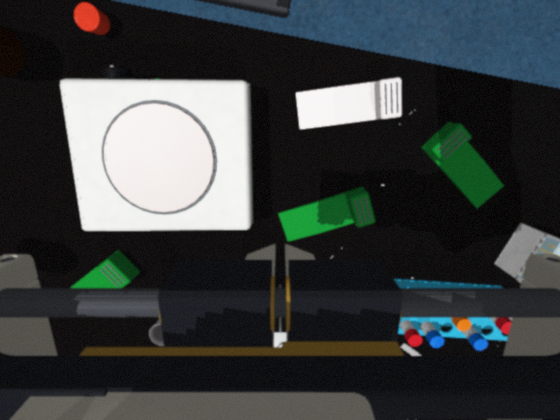

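The wedge mostly translated, so its yaw is still about 0.12 rad off and the heel end needs about +10 mm in x. I'll push the heel's near side with the flat finger face at the target yaw.

```bash
python3 - <<'E'
from h import *; from plan import *
from bench import manip, effector, viewer
a=np.arctan2(-u[1],-u[0]); q=down(a)
p=C-.048*u
s=p-.055*n; e=p-(.022+.0095-.001)*n
manip.move_pose([*s,.10],q)
manip.servo_line([*s,.004],vel=.1)
manip.servo_line([*e,.004],vel=.04)
print(manip.current_tool_pos(),e)
manip.servo_line([*s,.004],vel=.08)
manip.servo_line([*s,.10],vel=.2)
manip.move_pose([0.55,0.22,0.26],down(1.744))
c=viewer.get_calibration("wrist"); im=viewer.get_image("wrist"); np.save("w3.npy",c)
cv2.imwrite("pics/w3.png",im[:,:,::-1]); print(manip.current_clock())
im=im[:,:,::-1].copy()
m=cv2.inRange(cv2.cvtColor(im,cv2.COLOR_BGR2HSV),(0,0,110),(180,50,255))
cs,_=cv2.findContours(m[:250],cv2.RETR_EXTERNAL,cv2.CHAIN_APPROX_NONE)
for k in cs:
    if cv2.contourArea(k)>2000:
        ap=cv2.approxPolyDP(k,4,True)[:,0]; w=cv2.contourArea(k)<8000
        print(ap.tolist()); print(np.round(onplane(c,ap,.001 if w else .060),4).tolist())
E
```

```text
[0.41286004 0.32858375 0.00386515] [0.41297456 0.32875175]
13.325
[[294, 90], [293, 127], [385, 133], [393, 129], [395, 94]]
[[0.4396, 0.2205, 0.001], [0.4833, 0.2275, 0.001], [0.4702, 0.345, 0.001], [0.4636, 0.3537, 0.001], [0.4225, 0.3446, 0.001]]
[[60, 80], [83, 230], [249, 227], [247, 84]]
[[0.477, -0.0248, 0.06], [0.6431, -0.0017, 0.06], [0.6048, 0.1942, 0.06], [0.4469, 0.1689, 0.06]]
```

View pics/w3.png

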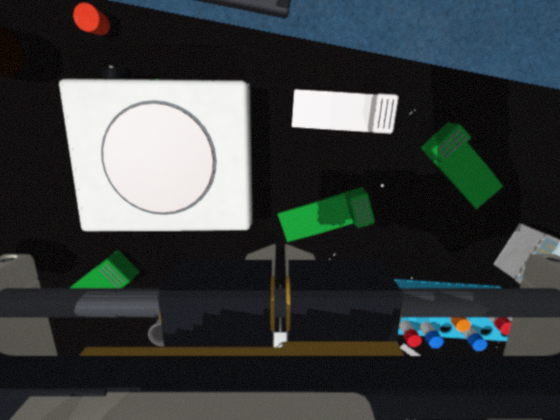

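```bash
python3 - <<'E'
from h import *; from plan import *
from bench import manip, effector, viewer
u2=np.array([np.cos(-1.42),np.sin(-1.42)]); n2=np.array([-u2[1],u2[0]])
q=down(np.arctan2(n2[1],n2[0]))
hb=np.array([.445,.343]); s=hb-.035*u2
print(manip.current_q(), manip.solve_ik([*s,.1],q))
manip.move_pose([*s,.10],q)
manip.servo_line([*s,.008],vel=.12)
f0=manip.current_force(); print(f0,manip.current_clock())
for d in [.02,.06,.08]:
    manip.servo_line([*(hb+(d-.0095)*u2),.008],vel=.08)
    f=manip.current_force()-f0; print(d,np.round(f,1),np.round(manip.current_tool_pos(),4),round(manip.current_clock(),2))
    if np.linalg.norm(f)>15: break
im=viewer.get_image("top"); cv2.imwrite("pics/t3.png",cv2.resize(im[170:280,170:350,::-1],None,fx=4,fy=4,interpolation=cv2.INTER_CUBIC))
c=viewer.get_calibration("wrist");im=viewer.get_image("wrist"); cv2.imwrite("pics/w4.png",im[:,:,::-1]);np.save("w4.npy",c)
print(manip.current_clock())
E
```

```text
[-0.08189701  0.36870175 -0.44458575  1.66707621  0.16924297  1.14786415
  1.17615568] [-0.61552152  0.50369496 -0.17952672  1.83857161  0.11931082  0.80970896
 -0.70484319]
[-0.89444984  1.12279613  1.0353867 ] 15.8917
0.02 [ 0.8 -0.7 -0.1] [0.4467 0.3326 0.0081] 16.61
0.06 [ 1.1 -1.3 -0.8] [0.4527 0.2928 0.008 ] 17.26
0.08 [ 0.5 -1.3 -1.1] [0.4558 0.2726 0.008 ] 17.66
17.7583
```

View pics/t3.png

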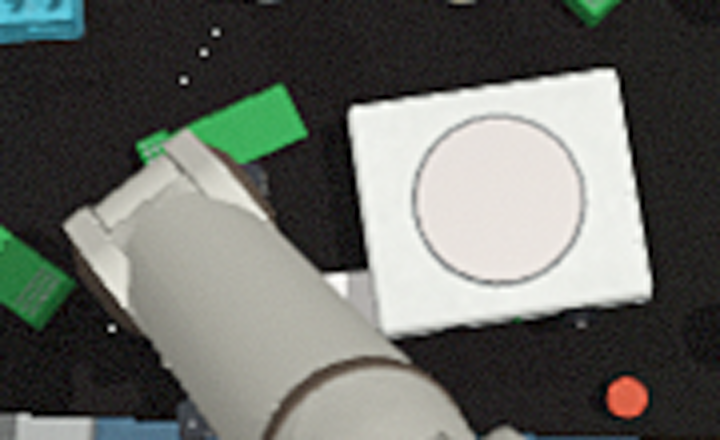

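View pics/w4.png

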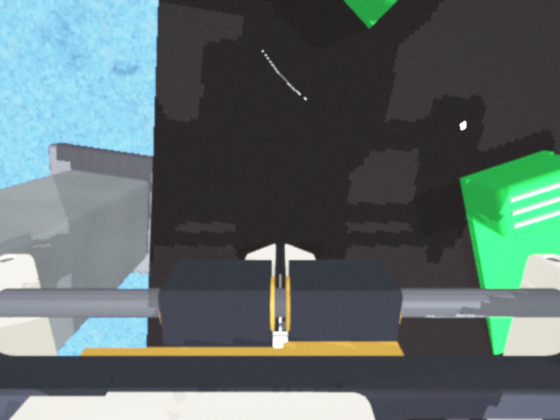

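In the top view the wedge runs straight and its flat part has reached the stirrer's left side, at crop pixel (350,280). Contact force is low, so I'll continue in small, force-monitored steps.

```bash
python3 - <<'E'
from h import *; from plan import *
from bench import manip, effector, viewer
u2=np.array([np.cos(-1.42),np.sin(-1.42)]); hb=np.array([.445,.343]); f0=np.array([-.89,1.12,1.04])
for d in [.09,.1,.11,.12,.13,.138,.142,.146,.149]:
    manip.servo_line([*(hb+(d-.0095)*u2),.008],vel=.04)
    f=manip.current_force()-f0; print(d,np.round(f,1),np.round(manip.current_tool_pos(),4),round(manip.current_clock(),2))
    if d>.13 and np.linalg.norm(f)>22: break
    if np.linalg.norm(f)>35: break
im=viewer.get_image("top"); cv2.imwrite("pics/t4.png",cv2.resize(im[170:280,170:350,::-1],None,fx=4,fy=4,interpolation=cv2.INTER_CUBIC))
im=viewer.get_image("side"); cv2.imwrite("pics/s4.png",cv2.resize(im[170:310,180:350,::-1],None,fx=4,fy=4,interpolation=cv2.INTER_CUBIC))
E
```

```text
0.09 [ 0.2  4.2 -1.3] [0.4574 0.2651 0.0083] 18.16
0.1 [ 1.2  2.8 -1.4] [0.4587 0.2543 0.0081] 18.56
0.11 [ 1.3  1.9 -1.8] [0.46   0.2436 0.0079] 18.96
0.12 [ 1.5  1.5 -2.3] [0.4615 0.2335 0.0079] 19.36
0.13 [ 0.5  2.6 -4.1] [0.4629 0.2245 0.0079] 19.76
0.138 [ 1.   3.9 -4.3] [0.4641 0.2165 0.0079] 20.11
0.142 [-0.2  4.  -4. ] [0.4648 0.2124 0.0079] 20.36
0.146 [ 1.5  3.3 -3.3] [0.4654 0.2082 0.0079] 20.61
0.149 [ 1.7  3.4 -4.3] [0.4659 0.2054 0.0079] 20.86
```

View pics/t4.png

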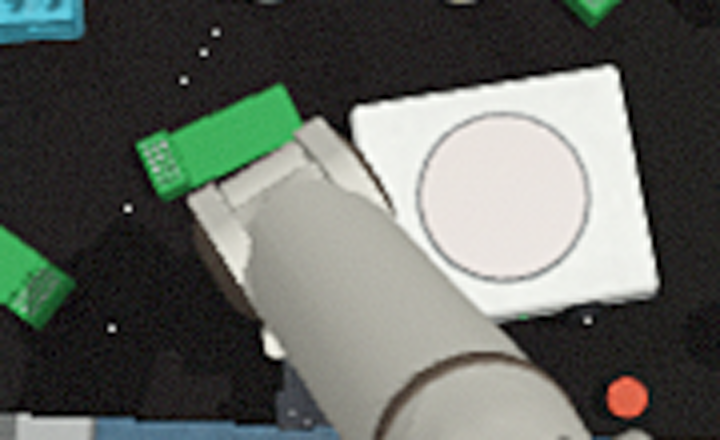

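View pics/s4.png

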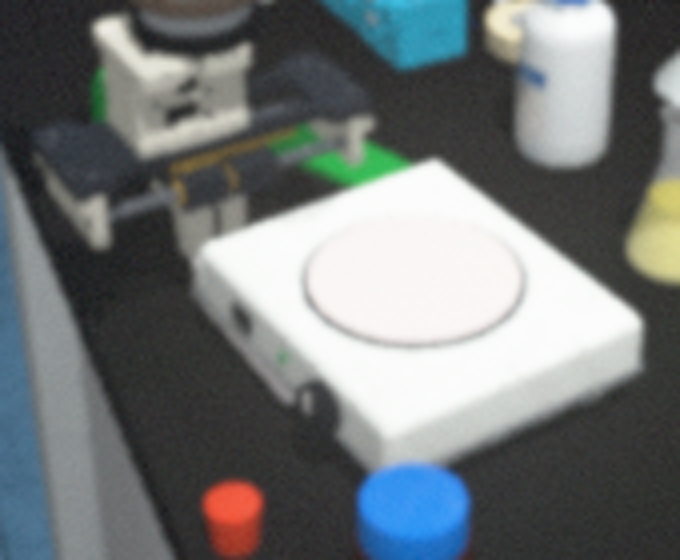

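```bash
python3 - <<'E'
from h import *; from plan import *
from bench import manip, effector, viewer
u2=np.array([np.cos(-1.42),np.sin(-1.42)]); p=manip.current_tool_pos()
b=p[:2]-.04*u2
manip.servo_line([*b,.008],vel=.12)
manip.servo_line([*b,.12],vel=.2)
manip.move_pose([0.55,0.22,0.26],down(1.744))
c=viewer.get_calibration("wrist"); im=viewer.get_image("wrist"); np.save("w5.npy",c)
print(manip.current_clock())
im=im[:,:,::-1].copy();cv2.imwrite("pics/w5.png",im);cv2.imwrite("pics/w5c.png",cv2.resize(im[60:240,50:420],None,fx=2.1,fy=2.1,interpolation=cv2.INTER_CUBIC))
m=cv2.inRange(cv2.cvtColor(im,cv2.COLOR_BGR2HSV),(0,0,110),(180,50,255))
cs,_=cv2.findContours(m[:250],cv2.RETR_EXTERNAL,cv2.CHAIN_APPROX_NONE)
for k in cs:
    if cv2.contourArea(k)>500:
        ap=cv2.approxPolyDP(k,3,True)[:,0]
        print(ap.tolist()); print(np.round(onplane(c,ap,.062),4).tolist()); print(np.round(onplane(c,ap,.03),4).tolist())
im=viewer.get_image("side"); cv2.imwrite("pics/s5.png",cv2.resize(im[170:310,180:350,::-1],None,fx=4,fy=4,interpolation=cv2.INTER_CUBIC))
E
```

```text
23.65
[[503, 249], [559, 249], [559, 238], [522, 223]]
[[0.581, 0.5028, 0.062], [0.5693, 0.5701, 0.062], [0.5557, 0.564, 0.062], [0.5452, 0.5125, 0.062]]
[[0.5908, 0.5295, 0.03], [0.5781, 0.6029, 0.03], [0.5633, 0.5963, 0.03], [0.5518, 0.5401, 0.03]]
[[245, 93], [247, 128], [270, 129], [271, 93]]
[[0.4575, 0.1674, 0.062], [0.4927, 0.1745, 0.062], [0.4894, 0.1994, 0.062], [0.4528, 0.1945, 0.062]]
[[0.4562, 0.1638, 0.03], [0.4945, 0.1716, 0.03], [0.491, 0.1987, 0.03], [0.4511, 0.1933, 0.03]]
[[242, 81], [226, 78], [54, 85], [85, 231], [246, 227], [249, 207]]
[[0.4464, 0.1627, 0.062], [0.4463, 0.1458, 0.062], [0.484, -0.0311, 0.062], [0.6444, 0.0001, 0.062], [0.6064, 0.1896, 0.062], [0.5811, 0.1895, 0.062]]
[[0.444, 0.1586, 0.03], [0.444, 0.1403, 0.03], [0.485, -0.0527, 0.03], [0.66, -0.0186, 0.03], [0.6185, 0.188, 0.03], [0.5909, 0.1879, 0.03]]
```

View pics/w5c.png

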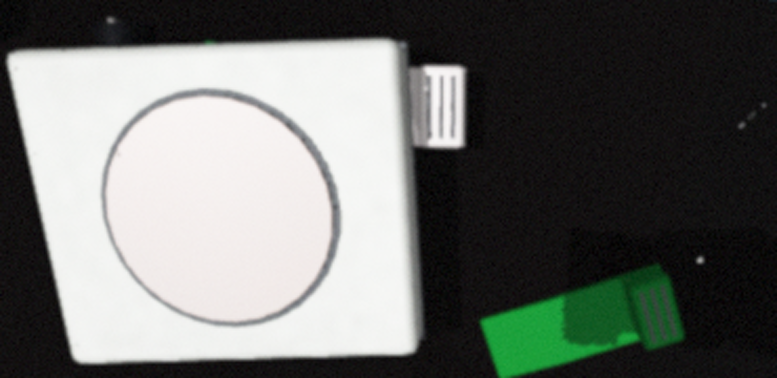

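View pics/s5.png

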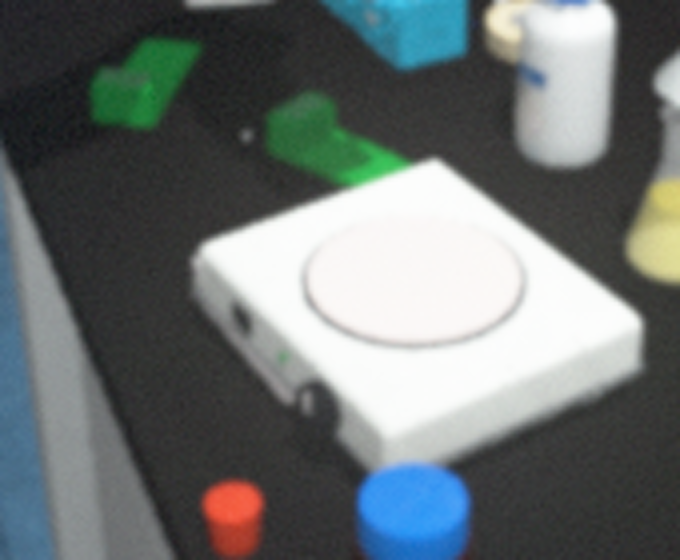

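The heel's back edge measures (0.471, 0.196), which puts the foot at about wedge x -10 mm, y -8 mm. That is on the flat part, with the heel almost against the housing, and the stirrer has moved about 3 mm. Next is the corner press.

```bash
python3 - <<'E'
from h import *; from plan import *
from bench import manip, effector, viewer
yw=.185; c0=np.array([.5453,.0803]); M=np.array([[np.cos(yw),-np.sin(yw)],[np.sin(yw),np.cos(yw)]])
p=c0+M@[.064,-.079]; q=down(np.pi/2+yw)
manip.move_pose([*p,.16],q)
manip.servo_line([*p,.075],vel=.1)
manip.sleep(.2); f0=manip.current_force(); print(p,f0)
z=.068
while z>.05:
    manip.servo_line([*p,z],vel=.02); f=manip.current_force()-f0
    print(round(z,4),np.round(f,1),np.round(manip.current_tool_pos()[2],4))
    if f[2]>6: break
    z-=.001
manip.sleep(.5); print(np.round(manip.current_force()-f0,1),manip.current_clock())
im=viewer.get_image("side"); cv2.imwrite("pics/s6.png",cv2.resize(im[170:310,180:350,::-1],None,fx=4,fy=4,interpolation=cv2.INTER_CUBIC))
E
```

```text
[0.6227397  0.01442061] [-0.21028321  0.67314801  0.50806353]
0.068 [ 0.7 -0.8  0.4] 0.0678
0.067 [ 0.4 -0.2 -0.2] 0.067
0.066 [-0.2 -0.9 -1.8] 0.066
0.065 [ 0.5 -2.   0.9] 0.0649
0.064 [ 0.6 -1.   0.2] 0.0639
0.063 [-0.3 -0.3 -0.6] 0.0629
0.062 [-0.2 -0.9  0. ] 0.0622
0.061 [-1.8 -1.   6.7] 0.062
[-1.  -1.2  6.7] 28.6
```

View pics/s6.png

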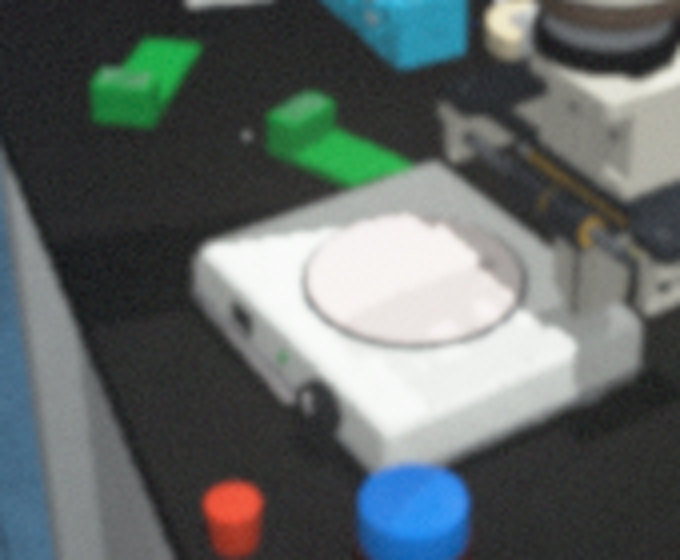

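Contact came at z = 0.062, the level height, with 6.7 N held and no sinking. I'll withdraw and check.

```bash
python3 - <<'E'
from h import *
from bench import manip, effector, viewer
p=manip.current_tool_pos()
manip.servo_line([p[0],p[1],.16],vel=.1)
manip.move_pose([0.55,0.22,0.26],down(1.744))
im=viewer.get_image("wrist")[:,:,::-1]; cv2.imwrite("pics/w7.png",im)
a=cv2.imread("pics/w5.png"); print(np.abs(a.astype(int)-im)[60:240].mean(), manip.current_force(),manip.current_clock())
im=viewer.get_image("side"); cv2.imwrite("pics/s7.png",im[:,:,::-1])
E
```

```text
7.3005125661375665 [-0.07072041  0.76753278 -0.70246255] 30.7917
```

View pics/w7.png

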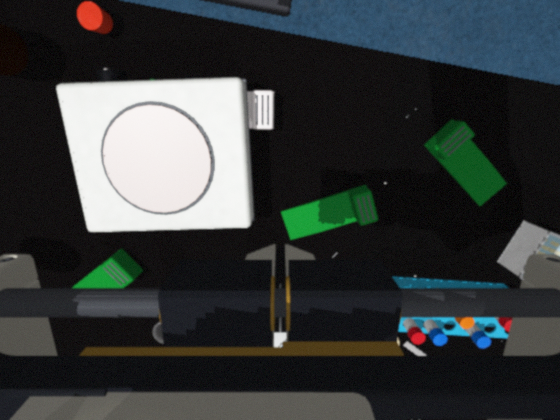

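View pics/s7.png

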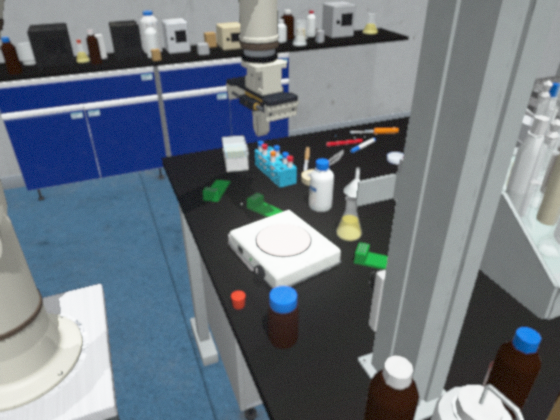

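The wrist view shows the wedge heel at (262,109), against the stirrer's left side and unchanged. The side view shows the bystanders still in place and the arm clear.

```bash
python3 -c "
from bench import manip
manip.sleep(.3); manip.hand_in(); print(manip.current_clock())"
```

```text
the job is handed in; nothing more can be done
the job is handed in; nothing more can be done
```

The white wedge is under the stirrer's short foot, the far right corner held firm when pressed, and the job is handed in. I last read the clock at about 31 s, before a 0.3 s pause and the hand-in.

- **Alignment:** two side pushes with the closed fingers lined the wedge up with the foot. The first mostly slid it sideways without turning it. The second set its heading to within about 0.03 rad of the stirrer's axis.
- **Wedging:** I pushed the heel about 149 mm along the worktop. Force readings between steps stayed under about 6 N.
- **Foot position:** the wrist view puts the foot at about wedge x = -10 mm, y = -8 mm, inside the allowed area. The y figure is less certain because it depends on the estimated headings.
- **Press:** the fingers met the far right corner at z = 0.062 m, the level height, and held 6.7 N for 0.5 s without it sinking. I had no direct tilt reading.
- **Final view:** after withdrawing, the wedge's heel sits against the stirrer's left side. The stirrer moved only a few mm, and the bystanders in view look undisturbed by eye.

The hand-in call printed "nothing more can be done" twice. I take the second line as the clock reading being refused after the hand-in.

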